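Close up the model railway display case

ROBOT

A 7-joint arm with a two-finger parallel gripper is mounted at the origin on the work surface. World frame = base frame: x ahead of the robot, y to its left, z up, the work surface at z = 0. Lengths are in m, angles in degrees, forces in N, time in s.
With the tool pointing down it reaches from about 0.35 to 0.9 m from the base axis. Payload 19.9 kg.
Tool frame: the origin (TCP) lies midway between the tips of the shut fingers; the grasp point (between the pads) lies 19 mm behind it; z points along the fingers, y is the line along which they close (so a half turn about z gives the same grasp; the last joint's range is limited). The gripper opens to 94 mm and grips with 3 to 60 N. Pads are 16 mm wide; open, the fingers measure 119 mm over their backs; the gripper's body (75 mm by 177 mm) begins 78 mm behind the grasp point.
Start: joints at [73.081, 23.915, -0.59, 92.452, 0.269, 63.638, -3.037], TCP at [0.157, -0.605, 0.205] pointing down, gripper open.
Joint ranges: [-161.28, 161.28], [-22.2, 115.67], [-73.04, 71.86], [3.21, 147.25], [-68.34, 248.33], [10.77, 114.83], [-161.83, 161.83]. Speed limits (degrees/s): [108.29, 108.29, 136.94, 136.94, 172.46, 172.46, 172.46].

INTERFACE

Orientations are given as [roll, pitch, yaw] about the fixed x, y, z axes, in that order (R = Rz(yaw) Ry(pitch) Rx(roll)).
In Python, from rig import robot gives the robot as it stands. The module is installed in compiled form; this text tells all that it offers. Calls block until the motion is done:
- robot.goto(position, orientation): joint-space move of the TCP to a pose.
- robot.move_straight(position, vel=0.15, attitude=None): straight line of the TCP; attitude=None keeps the orientation; vel is the mean speed in m/s.
- robot.movej(angles): joint-space move.
- robot.set_gripper(opening, force=None): finger opening in m; force is the grip in N (None keeps the last); returns when the fingers have stopped.
- robot.sleep(seconds).
- robot.solve_ik(position, orientation): joint angles nearest the present ones, or None.
- robot.observe(): the state.
- robot.camera(name): name is "scene" or "top"; returns a dict with "img" (420x560x3 uint8, blue, green, red), "vertical_fov" (degrees; the focal length in pixels is half the picture's height over the tangent of half this angle, whatever the lens; pixels are square), "cx", "cy" (the principal point, pixels), "k1" (the pictures are not rectified: a ray, as slopes to the right and down, at radius r is drawn at 1 + k1 r^2 times it, then the intrinsics apply), "camera_from_world" (4x4, takes a point from world to camera coordinates). Camera axes: x right, y down, z forward; pixel columns grow to the right and rows downward; lengths in m; the calibration is good to about 2 mm. A picture is of the moment at which its call begins. There is no depth.
A pose or a line that the arm cannot do raises robot.PlanningError and nothing moves.
- robot.hand_in(): hands the job in; it is judged then, once.
The state is a dict: "clock": time; "qpos": joint angles; "dq": joint speeds; "joint_efforts": joint torques, N m; "tcp_pos": TCP position; "tcp_rot": TCP orientation; "contact_force": force on the tool from outside, world axes, zero at the start; "moment": the same for the moment, N m; "finger_gap": finger opening in m; "finger_force": force on a finger pad.
Only numpy, scipy, OpenCV 4.12 (cv2) and the standard library are available. Lean on these libraries where they do the work, as an engineer would, in place of code of your own. Each camera call takes 0.05 s, during which the arm holds its last target. There are 200 camera calls.

TASK

Close up the little walnut display case: with the fingertips, push both spares drawers fully home and push the sliding glass top fully shut over the coach, in any order. Push smoothly, without slamming; nothing is to be picked up, and the coach, lamp post and other models and items standing around stay where they are.

Things in the scene. Friction and masses are not known exactly. Their poses are not given: they have to be found in the camera images.
- case: Low walnut display case, fixed: 200 mm (own x) by 280 mm (y), top at z 75 mm. Origin: centre of its underside, at shelf height z = 0. x points from the drawer fronts to the back, away from the robot (yaw -0.2 to 0.3 rad), y to the side where the glass top opens. The well in its top holds the coach. On its -y side, at x 50 mm, a spring clip with a magnet sticks out 20 mm.
- drawer_left (a joint): Spares drawer in the +y (robot's left) half of the case front. Slides level along the case's x. Value in m: 0 = fully home, positive = pulled out to case -x; starts 0.03 to 0.075, hard stops at 0 and 0.09. About 2 N friction plus light damping; stays where it is left.
- drawer_right (a joint): Spares drawer in the -y half of the case front. Slides level along the case's x. Value in m: 0 = fully home, positive = pulled out to case -x; starts 0.03 to 0.075, hard stops at 0 and 0.09. About 2 N friction plus light damping; stays where it is left.
- glass_top (a joint): Glass top in a metal frame, slides level over the well along the case's y. Value in m: 0 = fully shut against a fixed aluminium stop bar at the -y edge, positive = open to case +y; starts 0.04 to 0.10, hard stops at 0 and 0.12. About 2.5 N friction plus light damping; stays where it is left.
- drawer_left_face (a point): Middle of the width of the left drawer's outer front face, 40 mm above the shelf; moves with the drawer. The front is a plain pale-wood panel without knob, 134 mm wide (case y), 12 mm thick, from 6 to 68 mm above the shelf, with a thin flat brass strip. When home this point is at case x -112, y +70 mm.
- drawer_right_face (a point): Middle of the width of the right drawer's outer front face, 40 mm above the shelf; moves with the drawer. The front is a plain pale-wood panel without knob, 134 mm wide (case y), 12 mm thick, from 6 to 68 mm above the shelf, with a thin flat brass strip. When home this point is at case x -112, y -70 mm.
- glass_top_end (a point): Middle of the outer (+y) face of the glass top's brass end rail, z 84 mm; moves with it. The top is 140 mm (case x, centred) by 268 mm (y), from z 76 to 92 mm; no knob: push on this 140 by 16 mm face. When shut this point is at case x 0, y 140 mm, flush with the case's side.
- coach: Silver die-cast passenger coach, 24 x 150 x 28 mm high, loose, lying along case y in the well. Origin: centre of its underside. Leave alone.
- lamp_post: Aluminium model lamp post, loose, foot 22 mm across, 93 mm tall, standing on the case's back edge (own x 86 mm, own y -100 to -20 mm), top at z 168 mm. Tips easily. Origin: centre of its underside. Leave alone.
- hopper: Matte black plastic coal hopper wagon, 100 x 36 x 42 mm high, loose on the shelf left of the case. Origin: centre of its underside. Leave alone.
- bench: White ceramic platform bench, 24 x 70 x 44 mm high, loose on the shelf left of the case. Origin: centre of its underside. Leave alone.
- signal_box: Model signal box, brick with white upper storey, 70 x 90 x 90 mm high, loose, right of the case. Origin: centre of its underside. Leave alone.
- jar: Jar 50 mm across, 70 mm tall, loose, right of the case. Origin: centre of its underside. Leave alone.
- brush: Dusting brush 170 mm long, lying loose on the shelf nearer the robot, to the left. Origin near its middle. Leave alone.

How it is judged:
By the outcome, as a careful person would: the job done as asked, in the order asked, and still so for the second after the job is handed in, with the robot touching nothing.
It also fails if it takes over 58 s, if anything falls off the work surface, if the arm or the gripper's body presses on something with over 40 N, if the wrist force passes 120 N, or if a joint passes its speed limit or range.

## Working session

There is one attempt and no reset: what is moved stays moved. The work goes in short steps, each a Python script; the robot and the scene stay as the last script left them, time stands still between calls to the robot, and variables do not carry over. Pictures are saved under pics/ and viewed, at most 10 in all, crops included, and the job is handed in when it is done.

```bash
mkdir -p pics; cat > h.py <<'E'
import numpy as np, cv2
from rig import robot
def cam(n,save=None):
    c=robot.camera(n)
    if save: cv2.imwrite(f'pics/{save}.png',c['img'])
    return c
def K(c):
    f=210/np.tan(np.radians(c['vertical_fov'])/2)
    return np.array([[f,0,c['cx']],[0,f,c['cy']],[0,0,1.]])
def unproj(c,pts,z):
    T=c['camera_from_world'];R=T[:3,:3];o=-R.T@T[:3,3]
    p=cv2.undistortPoints(np.array(pts,float).reshape(-1,1,2),K(c),np.array([c['k1'],0,0,0.]))[:,0]
    d=np.c_[p,np.ones(len(p))]@R
    z=np.broadcast_to(z,len(p))
    return o+d*((z-o[2])/d[:,2])[:,None]
def proj(c,P):
    T=c['camera_from_world']
    return cv2.projectPoints(np.array(P,float).reshape(-1,1,3),cv2.Rodrigues(T[:3,:3])[0],T[:3,3],K(c),np.array([c['k1'],0,0,0.]))[0][:,0]
E
python3 - <<'E'
from h import *
for n in('top','scene'):
    c=cam(n,n+'0'); T=c['camera_from_world']; print(n,c['vertical_fov'],c['cx'],c['cy'],c['k1'],(-T[:3,:3].T@T[:3,3]).round(3),T[2,:3].round(2))
print(robot.observe())
E
```

```text
top 43.3386764414002 274.4126695544442 207.06904397063454 -0.20521488075501876 [ 0.296 -0.037  1.319] [ 0.18  0.   -0.98]
scene 47.925837568923626 279.20181631323607 210.37733339702078 -0.020996299858790722 [ 0.873 -0.544  1.019] [-0.29  0.46 -0.84]
{'clock': 0.1, 'qpos': array([73.08058758, 23.94318667, -0.59064804, 92.48191376,  0.27048873,
       63.63710135, -3.03850001]), 'dq': array([ 0.05444678, -0.0546445 , -0.01839042, -0.06421482, -0.00497151,
        0.0293616 ,  0.01173686]), 'joint_efforts': array([ 1.34430535e-03, -8.52585483e+01,  6.39509652e-01, -4.26689208e+01,
       -4.89588920e-02,  1.65425398e-02,  1.03904201e-04]), 'tcp_pos': array([ 0.15683051, -0.60465993,  0.2049046 ]), 'tcp_rot': array([-1.79939396e+02,  5.75095579e-03,  1.45411088e+01]), 'contact_force': array([ 0.80440437,  0.0412349 , -0.1716848 ]), 'moment': array([-0.00975159,  0.01557124, -0.04524998]), 'finger_force': 0.0, 'finger_gap': 0.0941420053749996}
```

View pics/top0.png

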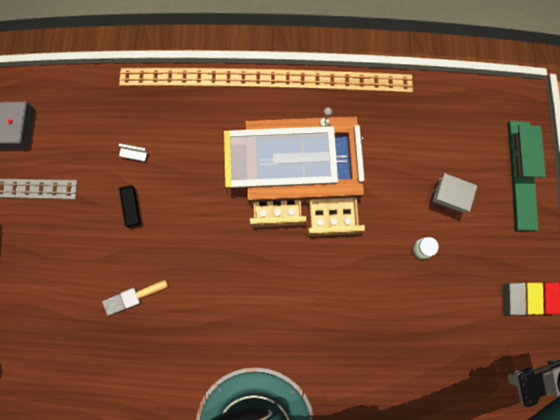

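View pics/scene0.png

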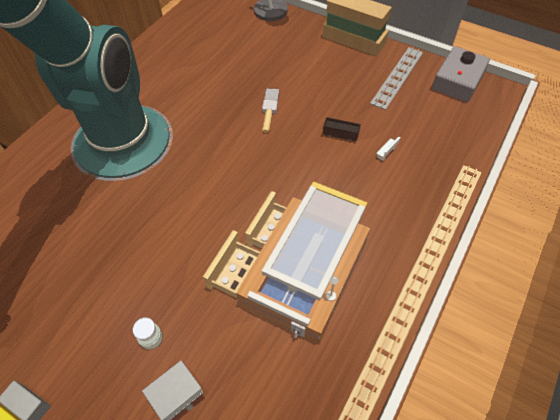

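The top view shows the case around (305,160), with the left drawer front near (279,223), the right drawer front near (337,231), and the glass's brass rail near (228,158). I'll zoom in for accurate points.

```bash
python3 - <<'E'
import cv2
a=cv2.imread('pics/top0.png')[95:245,210:380];cv2.imwrite('pics/topc.png',cv2.resize(a,None,fx=4,fy=4,interpolation=2))
a=cv2.imread('pics/scene0.png')[175:345,195:375];cv2.imwrite('pics/scenec.png',cv2.resize(a,None,fx=3.5,fy=3.5,interpolation=2)[:600])
E
```

```text
(no output)
```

View pics/topc.png

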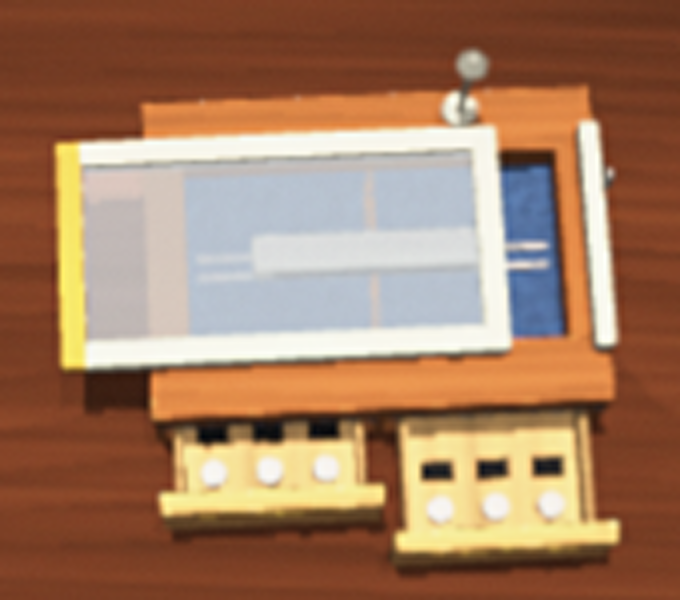

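View pics/scenec.png

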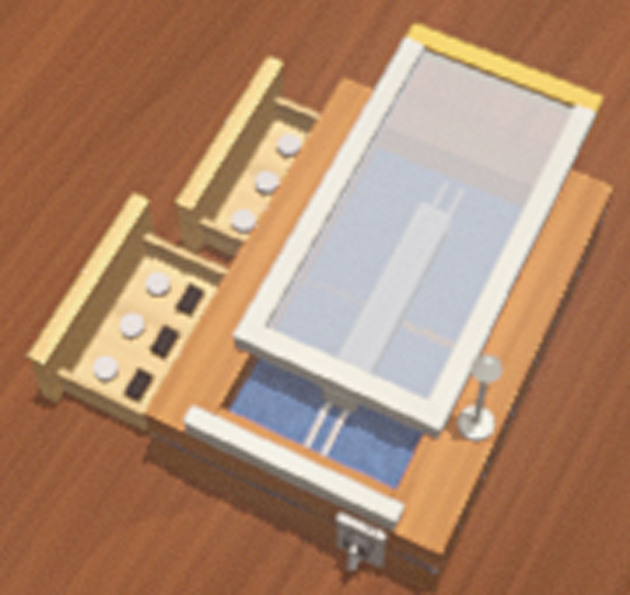

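The crops clearly show the case corners, glass corners and drawer front top edges. Next I'll fit the pose and joint values to both views.

```bash
cat > fit.py <<'E'
from h import *
from scipy.optimize import least_squares
def kp(q):
    L,R,G=q[3:6]; m=.001
    P={'bl':[.1,.14,.075],'br':[.1,-.14,.075],'fr':[-.1,-.14,.075],'fl':[-.1,.14,.075],
    'gbl':[.07,.14+G,.092],'gfl':[-.07,.14+G,.092],'gfr':[-.07,-.128+G,.092],'gbr':[.07,-.128+G,.092],
    'Lil':[-.1-L,.137,.068],'Lir':[-.1-L,.003,.068],'Ril':[-.1-R,-.003,.068],'Rir':[-.1-R,-.137,.068],
    'Lol':[-.112-L,.137,.068],'Lor':[-.112-L,.003,.068],'Rol':[-.112-R,-.003,.068],'Ror':[-.112-R,-.137,.068]}
    c,s=np.cos(q[2]),np.sin(q[2])
    return {k:[q[0]+c*v[0]-s*v[1],q[1]+s*v[0]+c*v[1],v[2]] for k,v in P.items()}
top=dict(bl=(143,103),br=(588,87),fr=(613,400),fl=(151,418),gbl=(57,143),gfl=(63,368),gfr=(511,350),gbr=(495,127),
 Lil=(160,496),Lir=(383,487),Ril=(395,537),Rir=(618,522))
sc=dict(gfl=(412,25),gbl=(602,98),gfr=(235,340),gbr=(435,432),bl=(612,187),br=(440,555),fr=(150,418),
 Lol=(265,60),Lor=(178,203),Lil=(283,65),Lir=(195,208),Rol=(130,197),Ror=(30,355),Ril=(148,203),Rir=(45,362))
if __name__=='__main__':
    ct,cs=cam('top'),cam('scene')
    obs=[(ct,k,(v[0]-1.5)/4+210,(v[1]-1.5)/4+95) for k,v in top.items()]+[(cs,k,(v[0]-1.25)/3.5+195,(v[1]-1.25)/3.5+175) for k,v in sc.items()]
    def res(q):
        P=kp(q); return np.concatenate([proj(c,P[k])[0]-(u,v) for c,k,u,v in obs])
    r=least_squares(res,[.6,-.05,0,.05,.05,.07],loss='soft_l1')
    print(r.x.round(4)); np.save('q.npy',r.x)
    for (c,k,_,_),e in zip(obs,res(r.x).reshape(-1,2)): print('T' if c is ct else 'S',k,e.round(1),end='; ')
    print()
    print('brush/bench/hopper/jar/box',unproj(ct,[(135,297),(133,153),(130,206),(427,247),(456,195)],[.01,.03,.04,.07,.09]).round(3))
E
python3 fit.py
```

```text
[ 0.6594 -0.1022  0.0707  0.044   0.0737  0.0508]
T bl [-0.6 -0.5]; T br [-0.1 -0.8]; T fr [ 0.3 -1.2]; T fl [ 0.1 -0.6]; T gbl [ 0.1 -0.4]; T gfl [ 0.1 -0.9]; T gfr [ 0.1 -1.3]; T gbr [-0. -1.]; T Lil [-0.1 -1.7]; T Lir [-0.1 -1.9]; T Ril [ 0.1 -2.3]; T Rir [-0.3 -1.1]; S gfl [-0.5 -0.2]; S gbl [-0.9 -0. ]; S gfr [-1.5 -1. ]; S gbr [ 0.4 -0.3]; S bl [-0.6 -0.4]; S br [-0.7 -0.3]; S fr [-2.9 -1.7]; S Lol [ 0.4 -1. ]; S Lor [-1.1  0. ]; S Lil [-0.5 -0.7]; S Lir [-1.5  0.5]; S Rol [ 0.3 -1.2]; S Ror [-1.3  0.3]; S Ril [-0.4 -0.9]; S Rir [-1.   0.6]; 
brush/bench/hopper/jar/box [[ 0.306  0.307  0.01 ]
 [ 0.671  0.333  0.03 ]
 [ 0.53   0.326  0.04 ]
 [ 0.443 -0.406  0.07 ]
 [ 0.569 -0.477  0.09 ]]
```

The pose fit is good to about 2 mm: yaw 0.071, left drawer 44 mm out, right drawer 74 mm out, glass 51 mm open. I'll do the right drawer first, with force feedback.

```bash
cat > push.py <<'E'
from h import *
q=np.load('q.npy'); c,s=np.cos(q[2]),np.sin(q[2]); R=np.array([[c,-s,0],[s,c,0],[0,0,1]])
W=lambda p: np.array([q[0],q[1],0])+R@np.array(p,float)
def push(home,d,open_,z,yaw,off=.008,over=.010,Fstop=12):
    """home: face point (case) when shut; d: push direction (case); contact at 'off' before the TCP"""
    home=np.array(home,float);d=np.array(d,float);home[2]=z
    P=lambda s_: W(home-d*(s_+off))            # s_: remaining opening
    A=[180,0,yaw]; st=P(open_+.022); dw=R@d
    robot.goto(st+[0,0,.25-z],A); robot.move_straight(st,vel=.15)
    f=lambda: -robot.observe()['contact_force']@dw
    f0=f(); robot.move_straight(P(open_-.005),vel=.04); print('touch',round(f()-f0,1))
    robot.move_straight(P(.006),vel=.05); print('near',round(f()-f0,1)); log=[]
    for r in np.arange(.005,-over-1e-6,-.001):
        robot.move_straight(P(r),vel=.02); F=f()-f0; log.append(round(F,1))
        if F>Fstop: break
    print('end at',r.round(4),log,'tcp err',(robot.observe()['tcp_pos']-P(r)).round(4))
    robot.move_straight(P(.03),vel=.06)
    robot.move_straight(P(.03)+[0,0,.25-z],vel=.2); print('clock',robot.observe()['clock'])
E
python3 - <<'E'
from push import *
y=np.degrees(q[2])
for a in (90,-90): print(a,robot.solve_ik(W([0,.2,.1]),[180,0,y+a]))
robot.goto(np.array([.157,-.605,.26]),[180,0,14.5])
robot.set_gripper(0)
push([-.112,-.07,.04],[1,0,0],q[4],.032,y)
cam('top','top1')
E
```

```text
90 [ 18.15324658  39.86113016 -42.94997526  92.13051802  30.2233156
  60.17587596 -29.49990981]
-90 [ 28.55687419  48.98932135 -62.34661539  91.78544762  46.02171026
  68.25383095 140.21215715]
touch -0.7
near -0.0
end at -0.001 [np.float64(2.0), np.float64(1.9), np.float64(1.6), np.float64(0.8), np.float64(3.7), np.float64(10.7), np.float64(16.9)] tcp err [-0.0022 -0.0002 -0.0003]
clock 11.2917
```

View pics/top1.png

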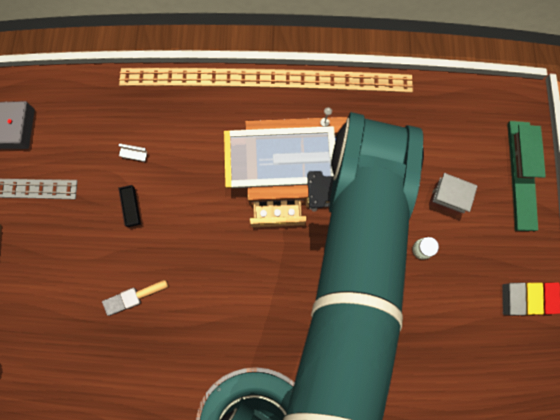

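The right drawer is no longer visible in front of the case, and the force rose as it reached its stop near 0. Now the left drawer and the glass.

```bash
python3 - <<'E'
from push import *
y=np.degrees(q[2])
push([-.112,.07,.04],[1,0,0],q[3],.032,y)
push([0,.14,.084],[0,-1,0],q[5],.080,y+90)
robot.goto(np.array([.2,-.5,.3]),[180,0,14.5])
print(robot.observe()['clock'])
cs=[cam('top'),cam('scene','scene2')]
a=[cv2.resize(cs[0]['img'][95:245,210:380],(400,353),interpolation=2),cv2.resize(cs[1]['img'][175:345,195:375],(374,353),interpolation=2)]
cv2.imwrite('pics/after.png',np.hstack(a)); cv2.imwrite('pics/top2.png',cs[0]['img'])
E
```

```text
touch 1.2
near 1.0
end at -0.001 [np.float64(0.8), np.float64(1.0), np.float64(1.4), np.float64(1.9), np.float64(4.8), np.float64(10.6), np.float64(17.1)] tcp err [-0.0022 -0.0002 -0.0004]
clock 18.8667
touch 0.3
near -0.0
end at -0.001 [np.float64(-0.5), np.float64(0.8), np.float64(1.5), np.float64(1.7), np.float64(5.1), np.float64(8.4), np.float64(12.6)] tcp err [-0.0002  0.0026  0.0001]
clock 26.4417
29.025
```

View pics/after.png

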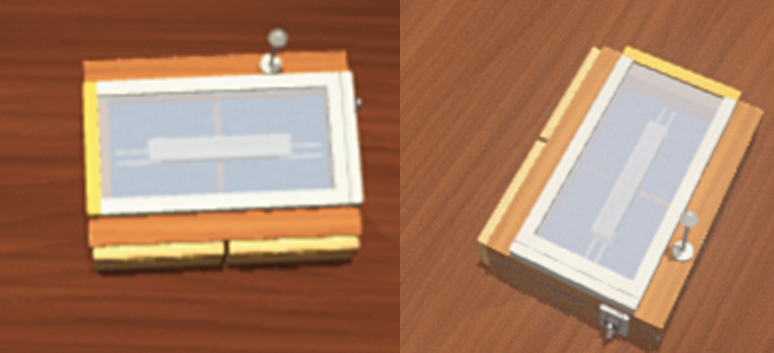

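View pics/top2.png

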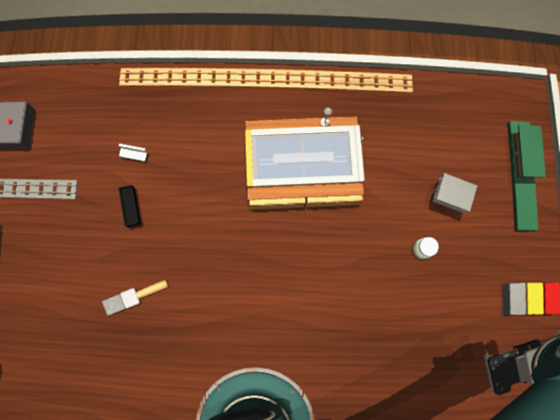

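Both drawers sit flush, with fronts at rows 200-206, and the glass meets the stop bar at (359,155). The coach at (303,157), the lamp post at (327,115) and everything else haven't moved.

```bash
python3 -c "
from rig import robot
print(robot.hand_in())"
```

```text
the job is handed in; nothing more can be done
None
```

I pushed both drawers home and slid the glass top shut against its stop bar, with nothing else visibly moved in the final pictures, and handed the job in at about 29 s of the 58 s allowed.

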